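Bearing cap bore-up by feel

TASK

Pick up the aluminium bearing cap that lies in the orange cradle. One of its ends has the deep blind bore for the bearing and the other only a shallow recess of the same width, so feel which end is which and turn the cap until the bore faces straight up. Finish while holding it like that in the gripper, still and about 30 cm above the bench, so that I can take it from you; leave the cap in the blue cradle and everything else on the bench as they are.

Things in the scene. Friction and masses are not known exactly. Their poses are not given: they have to be found in the camera images.
- cap_a: turned aluminium cap, cylinder 56 mm across, 40 mm long, about 0.17 kg. One end: flat-floored blind bore 40 mm wide, 28 mm deep. Other end: recess 40 mm wide, 3 mm deep. Rims 8 mm wide; one fingertip fits in either. Origin at the cylinder's middle; z = its axis, level and along the groove at the start, but not telling which end is bored (to be felt or seen).
- cap_b: turned aluminium cap, cylinder 56 mm across, 40 mm long, about 0.17 kg. One end: flat-floored blind bore 40 mm wide, 28 mm deep. Other end: recess 40 mm wide, 3 mm deep. Rims 8 mm wide; one fingertip fits in either. Same looks and same frame as cap_a; one lies in each cradle, which one where varies, and their bores may face either way. It rolls if pushed while on its side.
- orange_cradle (a point): centre of a cap lying in the orange printed V-cradle, 57.6 mm above the bench. y runs along the groove (and the cap's axis), z up. Fixed: 90-degree V groove 64 mm long, its walls reach up to 18 mm below this point and are 50 mm wide outside, so fingers pass down beside the cap; foot flange 78 mm wide, its top 17 mm above the bench.
- blue_cradle (a point): the same point of the blue V-cradle, 150 mm from the orange one along the same line of the groove (board -y); the cap in it stays there.
- board: fixed plywood board 155 x 290 x 12 mm (its x, y, z) that carries both cradles: orange at y = +75 mm, blue at y = -75 mm of its frame. Origin at the middle of its underside on the bench, z up.
- mat: fixed green cutting mat, 260 (its x) x 220 (its y) x 2 mm, flat on the bench, a free place to stand the cap on. Origin at the middle of its underside, z up. Only the bearing lies on it, near the corner at +x, -y.
- bearing: bystander: ball bearing 40 mm in diameter, 12 mm high, lying flat on the mat 70 to 100 mm towards its +x and 60 to 80 mm towards its -y from its middle. Origin at the middle of its underside.
- mallet: bystander: rubber mallet on the right; head a black cylinder 52 mm in diameter, 95 mm along y, handle 265 mm long to its -x. Origin under the middle of the head.
- screwdriver: bystander: yellow-handled screwdriver 190 mm long along its x, 26 mm thick. Origin under its middle.
- marker: bystander: white and blue marker pen 137 mm long along its x, 14 mm thick. Origin under its middle.
- tape: bystander: roll of masking tape, 98 mm in diameter, 24 mm high, lying flat. Origin at the middle of its underside.
- caliper: bystander: digital caliper lying flat, 235 mm long along its x, 80 mm wide at the jaws, 14 mm thick. Origin under its middle.
- motor: bystander: gear motor standing on end, 37 mm in diameter, 79 mm high with its shaft. Origin at the middle of its underside.
Mind the look-alikes: they are no part of the job. Leave any green look-alike of the cap_a alone.

How it is judged:
By the outcome, as a careful person would: the job done as asked, in the order asked, and still so for the second after the job is handed in, while the arm keeps its last pose, push and grip.
It also fails if it takes over 70 s, if anything falls off the work surface, if the arm or the gripper's body presses on something with over 40 N, if the wrist force passes 120 N, or if a joint passes its speed limit or range.

ROBOT

A 6-joint arm with a two-finger parallel gripper is mounted at the origin on the work surface. World frame = base frame: x ahead of the robot, y to its left, z up, the work surface at z = 0. Lengths are in mm, angles in rad, forces in N, time in s.
With the tool pointing down it reaches from about 275 to 750 mm from the base axis. Payload 10.2 kg.
Tool frame: the origin (TCP) lies at the very end of the fingers, on their centre line; the grasp point (between the pads) lies 19 mm behind it; x points along the fingers, y is the direction in which the jaws open and shut, and the axes are right-handed (so a half turn about x gives the same grasp; the last joint's range is limited). The gripper opens to 85 mm and grips with 20 to 120 N. Pads are 22 mm wide; open, the fingers measure 114 mm over their backs; the gripper's body (76 mm by 85 mm) begins 54 mm behind the grasp point. The pads swing forward as they close: fully open they stand 13 mm farther back than shut.
Start: joints at [0.994, 0.313, 1.498, -0, 1.331, -0.223], TCP at [181.907, 492.485, 231.294] pointing down, gripper open.
Joint ranges: [-2.94, 2.94], [-0.97, 2.17], [0.19, 2.56], [-1.23, 4.37], [0.02, 3.11], [-2.88, 2.88]. Speed limits (rad/s): [2.39, 2.39, 3.01, 3.14, 3.14, 3.14].

INTERFACE

Orientations are given as a unit quaternion [w, x, y, z].
In Python, from rig import ctrl, viewer, order gives the robot as it stands. The module is installed in compiled form; this text tells all that it offers.
- The arm moves only by the tool carry_out, never from a script. Its argument "deltas" is a list of rows, each a list of 7 numbers: the gripper command: -1 is fully open, 1 is shut, values between are in proportion, then the shift along the tool's x, y, z in mm, then the turn, a rotation vector about the tool's x, y, z in degrees. A call has exactly 5 rows; each row is the pose to reach, as a shift and turn from the pose commanded when the call began, along the tool's axes at that moment; what a row does not reach only later rows make up. A row lasts 1/8 s, in which the tool goes at most 62.5 mm and 10.7 degrees, less where a joint would pass 70% of its speed; a pose out of reach is approached as far as the arm can. A call with a gripper value outside its range is refused whole. The fingers move at their own pace and stop on an object; "newtons" is the grip in N (left out, the last holds). Time passes only in rows, so rows that repeat a pose let the fingers close, or fill a call up. It gives the time, the measured TCP pose, the force and the opening at its end, in the units of the state.
- ctrl.sense(): the state, without advancing time (a new reading comes with each control period).
- viewer.capture(name): name is "side" or "top"; returns the picture (384x512x3 uint8, red, green, blue); there is no depth.
- viewer.calibration(name): a dict with "fx", "fy", "cx", "cy" (pixels), "k1" (the pictures are not rectified: a ray, as slopes to the right and down, at radius r is drawn at 1 + k1 r^2 times it, then the intrinsics apply), "xyz" and "attitude" of the camera in the world. Camera axes: x right, y down, z forward; pixel columns grow to the right and rows downward; lengths in mm; the calibration is good to about 2 mm. A picture is of the moment at which its call begins. calibration takes no time and is no camera call.
- order.finish_job(): hands the job in, once; it reports no verdict.
The state is a dict: "time_s": time; "joints": joint angles; "dq": joint speeds; "tau": joint torques, N m; "eef_pos": TCP position; "ee_rot": TCP orientation; "force": force on the tool from outside, world axes, zero at the start; "wrist_torque": the same for the moment, N m; "grip_width": opening from 0.0 (shut) to 1.0 (fully open).
Only numpy, scipy, OpenCV 4.12 (cv2) and the standard library are available. Lean on these libraries where they do the work, as an engineer would, in place of code of your own. Each camera call takes 0.05 s, during which the arm holds its last target. There are 200 camera calls.

## Working session

There is one attempt and no reset: what is moved stays moved. The work goes in short steps, Python scripts to look and compute and a tool call to move; the robot and the scene stay as the last step left them, time stands still between calls to the robot, and variables do not carry over. Pictures are saved under pics/ and viewed, about 8 in all and at most 12, crops included, and the job is handed in when it is done.

Besides the shell and the picture viewer there is one more tool, called after "Emit:" as name(argument=value, ...) on one line, values as JSON. carry_out: Moves the arm, as the interface text tells. Its arguments: {"type":"object","properties":{"deltas":{"type":"array"},"newtons":{"type":"number"}},"required":["deltas"]}

```bash
mkdir -p pics; python3 - <<'E'
from rig import ctrl, viewer
import cv2
s=ctrl.sense(); print(s)
for n in("top","side"):
    c=viewer.calibration(n); print(n,c)
    cv2.imwrite(f"pics/{n}0.png",cv2.resize(viewer.capture(n)[:,:,::-1],(800,600),interpolation=cv2.INTER_CUBIC))
E
```

```text
{'time_s': 0.0, 'joints': array([ 9.93584434e-01,  3.13448515e-01,  1.49843944e+00,  7.07075017e-06,
        1.33097065e+00, -2.23431657e-01]), 'dq': array([ 7.90563009e-04,  5.77741479e-04, -6.00036066e-05,  9.42156465e-04,
       -1.48367604e-03,  6.70148695e-04]), 'tau': array([ 1.42858898e-03, -4.12258601e+01, -2.59744459e+01, -3.24688892e-05,
        4.13641421e-03,  2.24597420e-05]), 'eef_pos': array([181.76965731, 492.26225979, 230.73494126]), 'ee_rot': array([ 0.69589596,  0.12401824,  0.69624929, -0.12484073]), 'force': array([-0.23506702,  0.63370033,  0.71078979]), 'wrist_torque': array([-0.04193397,  0.06254001, -0.02386335]), 'grip_width': 0.9977812793808869}
top {'fx': 467.12176227876887, 'fy': 467.12176227876887, 'cx': 257.28947625063273, 'cy': 192.65147765975914, 'k1': -0.06312929615980528, 'xyz': array([ 163.31905838,   22.30022676, 1735.53993598]), 'attitude': array([ 0.07053353, -0.6991411 ,  0.70758453, -0.07450425])}
side {'fx': 459.780632834904, 'fy': 459.780632834904, 'cx': 256.0719159021319, 'cy': 189.36770255861077, 'k1': -0.003436347718666876, 'xyz': array([  267.48349878, -1020.25395863,  1006.57524406]), 'attitude': array([-0.41095422,  0.90537853, -0.09500865,  0.04878224])}
```

View pics/top0.png

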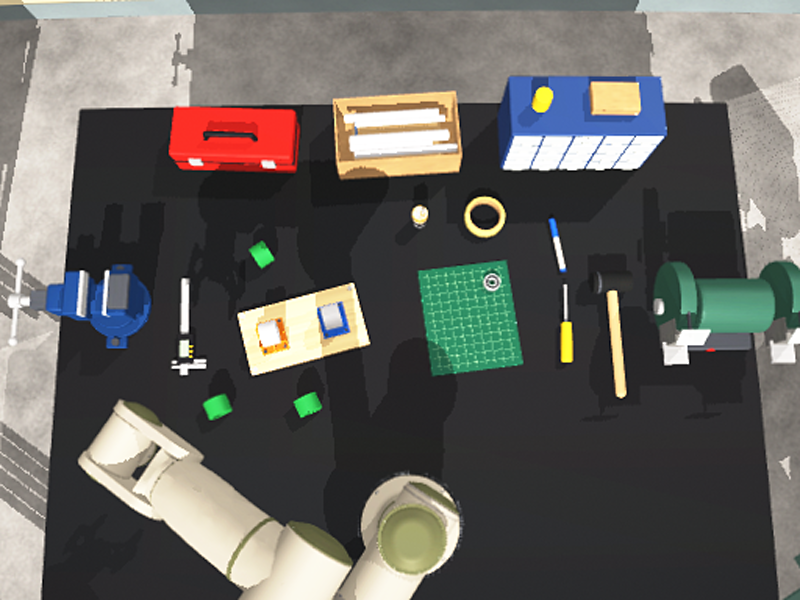

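View pics/side0.png

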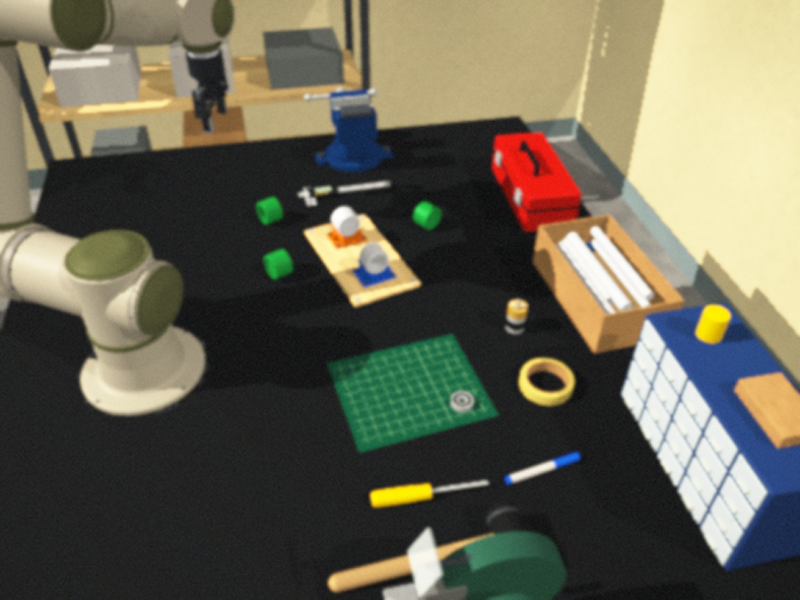

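The top view shows the orange cradle with its cap at (271,333) and the blue one at (332,317). In the side view they are at (345,221) and (374,257). The green cylinders at (261,254), (217,406) and (307,404) in the top view are look-alikes. Next I'll enlarge both views and measure.

```bash
cat > h.py <<'E'
import numpy as np, cv2
from rig import ctrl, viewer
from scipy.spatial.transform import Rotation as R
def rot(q): return R.from_quat(np.roll(q,-1))
def ray(n,u,v):
    c=viewer.calibration(n); K=np.array([[c['fx'],0,c['cx']],[0,c['fy'],c['cy']],[0,0,1]])
    p=cv2.undistortPoints(np.array([[[u,v]]],float),K,np.array([c['k1'],0,0,0]))[0,0]
    return c['xyz'],rot(c['attitude']).apply([p[0],p[1],1])
def atz(n,u,v,z):
    o,d=ray(n,u,v); return o+d*(z-o[2])/d[2]
def proj(n,P):
    c=viewer.calibration(n); p=rot(c['attitude']).inv().apply(np.atleast_2d(P)-c['xyz']); x=p[:,:2]/p[:,2:]
    x=x*(1+c['k1']*(x**2).sum(1,keepdims=True)); return x*c['fx']+[c['cx'],c['cy']]
def crop(n,x0,y0,w,h,k,f,img=None):
    i=viewer.capture(n) if img is None else img
    cv2.imwrite(f,cv2.resize(i[y0:y0+h,x0:x0+w,::-1],None,fx=k,fy=k,interpolation=cv2.INTER_CUBIC))
E
python3 - <<'E'
from h import *
a=np.zeros((600,800,3),np.uint8)
t=viewer.capture("top")[175:245,145:245]; s=viewer.capture("side")[125:200,190:275]
a[:300,:429]=cv2.resize(t,(429,300),interpolation=3)
a[:,:]=0
t=cv2.resize(t,(500,350),interpolation=3); a[:350,:500]=t   # x5
s=cv2.resize(s[:50,:60+20],(400,250),interpolation=3); a[350:,:400]=s # x5
cv2.imwrite("pics/c1.png",a[:,:,::-1])
E
```

```text
(no output)
```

View pics/c1.png

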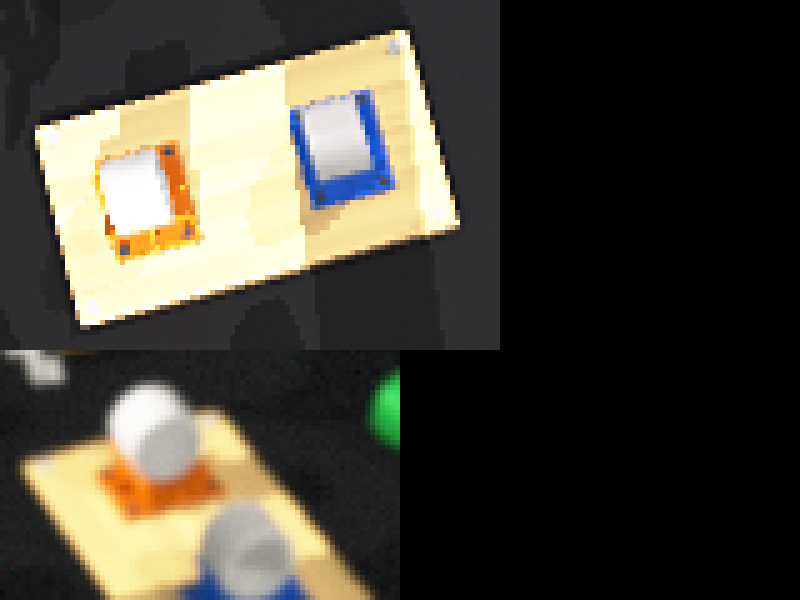

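The crop shows the board corners at (38,126), (408,32), (460,228) and (82,326). The bright cap in the orange cradle is at (135,193), and the blue cradle's cap is at (338,140). The bore ends can't be told reliably at this size, so I'll feel for them.

```bash
python3 - <<'E'
from h import *
C=np.array([atz("top",145+(u+.5)/5-.5,175+(v+.5)/5-.5,12) for u,v in[(38,126),(408,32),(460,228),(82,326)]])
c=C.mean(0); y=(C[0]+C[3]-C[1]-C[2])/2; x=(C[0]+C[1]-C[2]-C[3])/2
print(C.round(1),np.linalg.norm(x),np.linalg.norm(y)); y/=np.linalg.norm(y);x/=np.linalg.norm(x)
a1=np.arctan2(-y[0],y[1]); a2=np.arctan2(x[1],x[0]); print("yaw",np.degrees([a1,a2]))
o=c+75*y;b=c-75*y;o[2]=b[2]=57.6; print("orange",o,"blue",b)
print("top crop px",(proj("top",[o,b])-[145,175])*5,"side crop px",(proj("side",[o,b])-[190,125])*5+[0,350])
print("cap centroid guess",atz("top",145+135/5,175+193/5,75),atz("top",145+338/5,175+140/5,75))
s=ctrl.sense(); print(rot(s['ee_rot']).as_matrix().round(3))
m=[atz("top",u*.64,v*.64,2) for u,v in[(418,270),(508,261),(522,365),(432,375)]];print("mat",np.mean(m,0).round(),np.round(m))
print("bearing",atz("top",491*.64,282*.64,12))
E
```

```text
[[499.5 406.3  12. ]
 [568.9 127.5  12. ]
 [418.6  88.7  12. ]
 [348.4 368.8  12. ]] 155.51673772604983 288.05320680225543
yaw [14.01962914 14.22278399]
orange [440.69183825 320.59681843  57.6       ] blue [477.02998295 175.06490014  57.6       ]
top crop px [[137.09072471 190.22165025]
 [337.03666973 138.94983426]] side crop px [[155.08259748 430.97709329]
 [242.84203181 548.18638032]]
cap centroid guess [435.80403483 318.96705783  75.        ] [472.99660797 172.77842009  75.        ]
[[-0.     0.346  0.938]
 [-0.001  0.938 -0.346]
 [-1.    -0.001 -0.   ]]
mat [ 483. -154.    2.] [[ 602.  -30.    2.]
 [ 622. -252.    2.]
 [ 365. -275.    2.]
 [ 344.  -59.    2.]]
bearing [ 567.16327882 -206.41858379   12.        ]
```

```bash
cat >> h.py <<'E'
def delta(P,M,P0=None,M0=None):
    s=ctrl.sense(); P0=s['eef_pos'] if P0 is None else np.array(P0); R0=rot(s['ee_rot']) if M0 is None else R.from_matrix(M0)
    t=R0.inv().apply(np.array(P)-P0); r=np.degrees((R0.inv()*R.from_matrix(M)).as_rotvec())
    print("d",t.round(1),r.round(1))
def T(x,y):  # columns x,y,z
    x=np.array(x,float);x/=np.linalg.norm(x);y=np.array(y,float);y-=x*(x@y);y/=np.linalg.norm(y);return np.c_[x,y,np.cross(x,y)]
a=np.radians(14.1); XB=np.array([np.cos(a),np.sin(a),0]); YB=np.array([-np.sin(a),np.cos(a),0]); ORG=np.array([440.7,320.6,57.6])
E
python3 - <<'E'
from h import *
delta([440.7,320.6,150],T([0,0,-1],XB),[181.9,492.5,231.3])
E
```

```text
d [ 81.3 -71.5 302.3] [55.6  0.   0. ]
```

Emit:
carry_out(deltas=[[-1,10,-14,60,10.7,0,0],[-1,25,-28,120,21.4,0,0],[-1,45,-43,180,32,0,0],[-1,60,-57,241,42.7,0,0],[-1,75,-71.5,302,53.3,0,0]], newtons=40)

```text
time_s: 0.82
eef_pos: [436.0, 323.3, 157.5]
ee_rot: [0.565, 0.425, 0.565, -0.425]
force: [0.7, 1.1, -1.1]
grip_width: 0.996
```

```bash
python3 - <<'E'
from h import *
s=ctrl.sense();print(s['eef_pos'],s['joints'],s['force'])
delta([440.7,320.6,150],T([0,0,-1],XB))
E
```

```text
[436.03038476 323.30146992 157.45518309] [4.22058892e-01 4.19092867e-01 1.54813520e+00 6.65066486e-05
 1.17440565e+00 1.41472595e-01] [ 0.69881783  1.13171134 -1.0866871 ]
d [7.5 3.7 3.9] [ 2. -0.  0.]
```

Emit:
carry_out(deltas=[[-1,5,0,0,2,0,0],[-1,5,0,0,2,0,0],[-1,5,0,0,2,0,0],[-1,5,0,0,2,0,0],[-1,5,0,0,2,0,0]])

```text
time_s: 1.45
eef_pos: [434.2, 325.1, 153.3]
ee_rot: [0.559, 0.433, 0.559, -0.433]
force: [0.2, -0.2, 0.3]
grip_width: 1.005
```

```bash
python3 - <<'E'
from h import *
delta([440.7,320.6,38.6],T([0,0,-1],XB)); print(ctrl.sense()['eef_pos'])
a=np.zeros((600,800,3),np.uint8)
t=viewer.capture("top")[175:245,145:225]; s=viewer.capture("side")[125:185,190:270]
a[:525,:600]=0
a[:350,:400]=cv2.resize(t,(400,350),interpolation=3); a[:300,400:]=cv2.resize(s,(400,300),interpolation=3)
cv2.imwrite("pics/c2.png",a[:350,:,::-1])
print((proj("top",[ORG])-[145,175])*5)
E
```

```text
d [114.7   5.1   6. ] [ 0.4 -0.  -0. ]
[434.23580024 325.13080293 153.28913384]
[[137.08663377 190.21062882]]
```

View pics/c2.png

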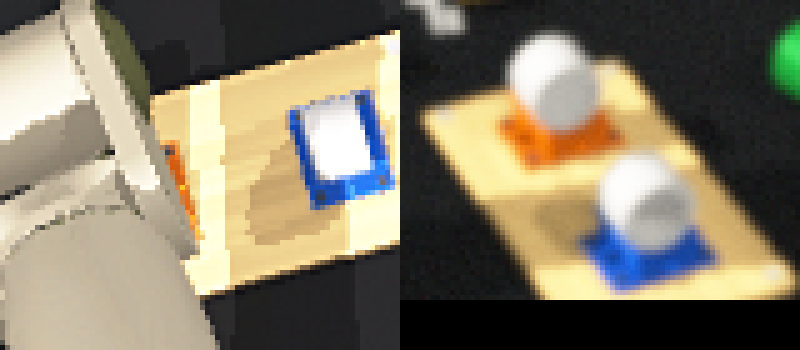

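The side crop shows a flat, evenly lit end disc on the orange cap's -y face at (565,100). The blue cap's end at (665,220) has a dark shadow inside, as a deep bore would. My first guess is that the orange cap's bore faces board +y. I'll align and descend.

Emit:
carry_out(deltas=[[-1,5,5,6,0.4,0,0],[-1,25,5,6,0.4,0,0],[-1,50,5,6,0.4,0,0],[-1,80,5,6,0.4,0,0],[-1,100,5,6,0.4,0,0]])

```text
time_s: 2.17
eef_pos: [440.8, 319.5, 51.3]
ee_rot: [0.557, 0.435, 0.557, -0.436]
force: [0.8, 0.2, 0.2]
grip_width: 1.001
```

Emit:
carry_out(deltas=[[-1,8,0,0,0,0,0],[-1,14,0,0,0,0,0],[-1,14,0,0,0,0,0],[-1,14,0,0,0,0,0],[-1,14,0,0,0,0,0]])

```text
time_s: 2.8
eef_pos: [441.1, 320.2, 39.5]
ee_rot: [0.557, 0.435, 0.557, -0.435]
force: [0.4, -0.1, -0.4]
grip_width: 1.002
```

Emit:
carry_out(deltas=[[1,0,0,0,0,0,0],[1,0,0,0,0,0,0],[1,0,0,0,0,0,0],[1,0,0,0,0,0,0],[1,0,0,0,0,0,0]], newtons=50)

```text
time_s: 3.42
eef_pos: [440.9, 320.1, 39.4]
ee_rot: [0.557, 0.435, 0.557, -0.435]
force: [-2.6, -0.9, 4.8]
grip_width: 0.641
```

Emit:
carry_out(deltas=[[1,0,0,0,0,0,0],[1,0,0,0,0,0,0],[1,-5,0,0,0,0,0],[1,-12,0,0,0,0,0],[1,-25,0,0,0,0,0]])

```text
time_s: 4.05
eef_pos: [440.7, 320.0, 64.3]
ee_rot: [0.557, 0.435, 0.557, -0.435]
force: [0.1, 0.2, -2.2]
grip_width: 0.64
```

Emit:
carry_out(deltas=[[1,-30,0,0,0,0,0],[1,-70,0,0,0,0,0],[1,-120,0,0,0,4,0],[1,-170,0,0,0,12,0],[1,-210,0,0,0,22,0]], newtons=60)

```text
time_s: 4.68
eef_pos: [440.7, 320.6, 277.5]
ee_rot: [0.44, 0.511, 0.654, -0.341]
force: [-0.2, -0.5, -2.3]
grip_width: 0.643
```

```bash
python3 - <<'E'
from h import *
s=ctrl.sense();print(s['eef_pos'],s['joints'].round(3),s['force'],s['grip_width']);print(rot(s['ee_rot']).as_matrix().round(2))
E
```

```text
[440.7428996  320.60699593 277.48754051] [ 0.227  0.274  1.479  0.395  1.406 -0.09 ] [-0.16211475 -0.53620158 -2.26995727] 0.6427539946420796
[[-0.09  0.97  0.23]
 [ 0.37  0.24 -0.9 ]
 [-0.93  0.   -0.38]]
```

Emit:
carry_out(deltas=[[1,0,0,0,0,10,0],[1,0,0,0,0,20,0],[1,0,0,0,0,30,0],[1,0,0,0,0,40,0],[1,0,0,0,0,50,0]])

```text
time_s: 5.3
eef_pos: [441.2, 319.6, 275.0]
ee_rot: [0.122, 0.609, 0.778, -0.094]
force: [0.5, 0.4, -3.6]
grip_width: 0.639
```

```bash
python3 - <<'E'
from h import *
s=ctrl.sense();print(s['eef_pos'],s['joints'].round(3),s['force'],s['grip_width']);print(rot(s['ee_rot']).as_matrix().round(2))
delta([450,280,300],T(YB,XB))
E
```

```text
[441.1991681  319.60531365 275.00116596] [-0.066  0.424  1.721  1.144  1.649 -0.642] [ 0.52092119  0.37234687 -3.5594159 ] 0.6386634162255382
[[-0.23  0.97  0.08]
 [ 0.92  0.24 -0.29]
 [-0.3   0.   -0.95]]
d [-46.2  -1.  -11.5] [ 0.1 17.7 -0.1]
```

Emit:
carry_out(deltas=[[1,-10,0,-3,0,5,0],[1,-22,0,-6,0,10,0],[1,-34,-1,-9,0,14,0],[1,-46,-1,-11.5,0,16.5,0],[1,-46,-1,-11.5,0,16.5,0]])

```text
time_s: 5.92
eef_pos: [450.0, 280.4, 299.3]
ee_rot: [0.011, 0.616, 0.788, -0.008]
force: [0.1, -0.8, -2.3]
grip_width: 0.639
```

```bash
python3 - <<'E'
from h import *
s=ctrl.sense();M=rot(s['ee_rot']).as_matrix();print(s['eef_pos'],s['joints'].round(3),s['force'],s['grip_width']);print(M.round(3))
g=s['eef_pos']-19*M[:,0]; top=g+[0,0,20]
a=np.zeros((400,800,3),np.uint8)
for i,n in enumerate(("top","side")):
    p=proj(n,[top])[0]; print(n,p); x,y=(p-25).astype(int)
    x,y=max(x,0),max(y,0)
    a[:,400*i:400*i+400]=cv2.resize(viewer.capture(n)[y:y+50,x:x+50],(400,400),interpolation=3)
cv2.imwrite("pics/c3.png",a[:,:,::-1])
E
```

```text
[449.99403127 280.43447869 299.33994346] [-0.165  0.507  1.738  1.285  1.869 -0.724] [ 0.08554892 -0.84571166 -2.31858147] 0.6389787712858239
[[-0.242  0.97   0.007]
 [ 0.97   0.242 -0.026]
 [-0.027  0.001 -1.   ]]
top [176.71656867 194.74265559]
side [225.0350544   81.83937298]
```

View pics/c3.png

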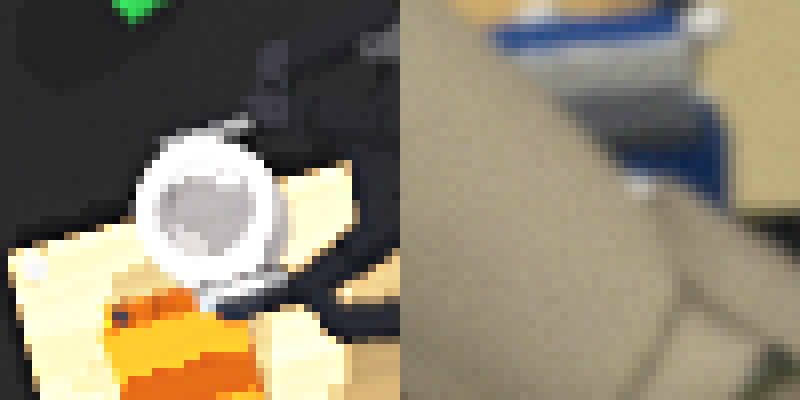

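Left half (top camera): the cap's upper end has a bright rim and a mostly shadowed interior at (205,215), which suggests the deep bore. In the right half (side camera) the arm blocks the view. I'll roll the cap half a turn so I can compare the two ends under the same light.

Emit:
carry_out(deltas=[[1,0,0,0,10,0,0],[1,0,0,0,20,0,0],[1,0,0,0,30,0,0],[1,0,0,0,40,0,0],[1,0,0,0,50,0,0]])

```text
time_s: 6.65
eef_pos: [449.4, 281.4, 299.4]
ee_rot: [-0.251, 0.561, 0.71, -0.343]
force: [1.0, -0.6, -1.4]
grip_width: 0.635
```

Emit:
carry_out(deltas=[[1,0,0,0,10,0,0],[1,0,0,0,20,0,0],[1,0,0,0,30,0,0],[1,0,0,0,40,0,0],[1,0,0,0,50,0,0]])

```text
time_s: 7.28
eef_pos: [449.4, 281.4, 299.4]
ee_rot: [0.465, -0.403, -0.499, 0.611]
force: [0.4, 0.6, -1.7]
grip_width: 0.641
```

Emit:
carry_out(deltas=[[1,0,0,0,10,0,0],[1,0,0,0,20,0,0],[1,0,0,0,30,0,0],[1,0,0,0,40,0,0],[1,0,0,0,50,0,0]])

```text
time_s: 7.9
eef_pos: [449.4, 281.3, 299.4]
ee_rot: [0.592, -0.168, -0.194, 0.764]
force: [0.3, -0.2, -2.3]
grip_width: 0.641
```

Emit:
carry_out(deltas=[[1,0,0,0,10,0,0],[1,0,0,0,20,0,0],[1,0,0,0,30,0,0],[1,0,0,0,30,0,0],[1,0,0,0,30,0,0]])

```text
time_s: 8.52
eef_pos: [449.5, 281.1, 299.3]
ee_rot: [0.615, -0.012, 0.007, 0.788]
force: [0.8, -0.4, -2.3]
grip_width: 0.641
```

```bash
python3 - <<'E'
from h import *
s=ctrl.sense();M=rot(s['ee_rot']).as_matrix();print(s['eef_pos'],s['joints'].round(3),s['force'],s['grip_width']);print(M.round(3))
g=s['eef_pos']-19*M[:,0]; top=g+[0,0,20]
a=np.zeros((400,800,3),np.uint8)
a[:,:400]=cv2.imread("pics/c3.png")[:,:400,::-1]
p=proj("top",[top])[0]; x,y=(p-25).astype(int); print(p)
a[:,400:]=cv2.resize(viewer.capture("top")[y:y+50,x:x+50],(400,400),interpolation=3)
cv2.imwrite("pics/c4.png",a[:,:,::-1])
E
```

```text
[449.52740984 281.09821501 299.25390584] [-0.163  0.507  1.738  1.285  1.869  2.414] [ 0.75033468 -0.44225239 -2.27237294] 0.6414826632743245
[[-0.243 -0.97  -0.01 ]
 [ 0.97  -0.243  0.025]
 [-0.027 -0.004  1.   ]]
[176.50317743 194.89297433]
```

View pics/c4.png

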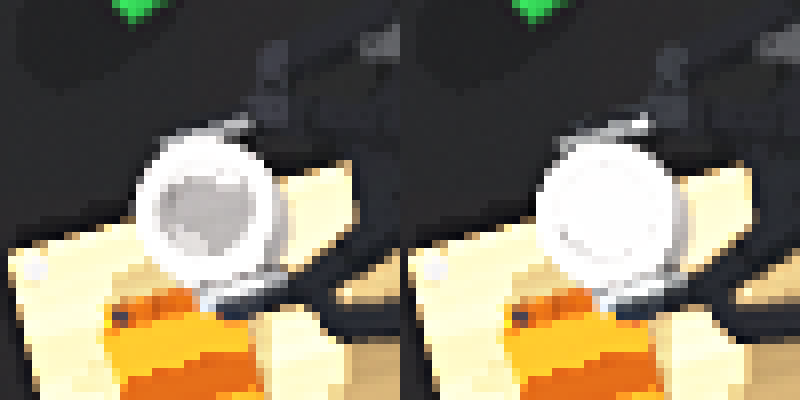

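That settles it. The end now up (right half) is evenly lit out to the rim with only a faint shadow line at (610,245), so it is the shallow recess. The other end (left half) was the deep, shadowed bore. I'll roll back.

Emit:
carry_out(deltas=[[1,0,0,0,-10,0,0],[1,0,0,0,-20,0,0],[1,0,0,0,-30,0,0],[1,0,0,0,-40,0,0],[1,0,0,0,-50,0,0]])

```text
time_s: 9.2
eef_pos: [449.6, 280.9, 299.2]
ee_rot: [0.552, -0.272, -0.329, 0.716]
force: [0.4, -0.5, -2.4]
grip_width: 0.638
```

Emit:
carry_out(deltas=[[1,0,0,0,-10,0,0],[1,0,0,0,-20,0,0],[1,0,0,0,-30,0,0],[1,0,0,0,-40,0,0],[1,0,0,0,-50,0,0]])

```text
time_s: 9.82
eef_pos: [449.6, 280.9, 299.1]
ee_rot: [-0.386, 0.48, 0.601, -0.51]
force: [-0.1, 0.8, -2.3]
grip_width: 0.642
```

Emit:
carry_out(deltas=[[1,0,0,0,-10,0,0],[1,0,0,0,-20,0,0],[1,0,0,0,-30,0,0],[1,0,0,0,-40,0,0],[1,0,0,0,-50,0,0]])

```text
time_s: 10.45
eef_pos: [449.6, 280.9, 299.2]
ee_rot: [-0.147, 0.598, 0.76, -0.209]
force: [0.2, 0.1, -2.1]
grip_width: 0.642
```

Emit:
carry_out(deltas=[[1,0,0,0,-10,0,0],[1,0,0,0,-20,0,0],[1,0,0,0,-30,0,0],[1,0,0,0,-30,0,0],[1,0,0,0,-30,0,0]])

```text
time_s: 11.08
eef_pos: [449.7, 280.9, 299.1]
ee_rot: [0.01, 0.615, 0.788, -0.009]
force: [1.1, 0.1, -1.4]
grip_width: 0.635
```

Emit:
carry_out(deltas=[[1,0,0,0,0,1.5,0],[1,0,0,0,0,1.5,0],[1,0,0,0,0,1.5,0],[1,0,0,0,0,1.5,0],[1,0,0,0,0,1.5,0]])

```text
time_s: 11.7
eef_pos: [449.7, 280.9, 299.2]
ee_rot: [0.0, 0.615, 0.788, -0.0]
force: [-0.5, 0.3, -2.0]
grip_width: 0.641
```

```bash
python3 - <<'E'
from h import *
s=ctrl.sense();M=rot(s['ee_rot']).as_matrix();print(s['eef_pos'],s['joints'].round(3),abs(s['dq']).max(),s['force'],s['grip_width']);print(M.round(3))
p=proj("top",[s['eef_pos']-19*M[:,0]+[0,0,20]])[0]; x,y=(p-25).astype(int)
a=np.zeros((400,800,3),np.uint8)
im=viewer.capture("top")
a[:,:400]=cv2.resize(im[y:y+50,x:x+50],(400,400),interpolation=3)
a[:,400:]=cv2.resize(im[140:260,140:260],(400,400),interpolation=3)
cv2.imwrite("pics/c5.png",a[:,:,::-1])
E
```

```text
[449.69418118 280.86992363 299.18633893] [-0.164  0.519  1.742  1.301  1.882 -0.733] 0.0018273796949152996 [-0.53177216  0.31741609 -2.01328378] 0.6413591478316899
[[-0.242  0.97   0.   ]
 [ 0.97   0.242 -0.   ]
 [-0.     0.    -1.   ]]
```

View pics/c5.png

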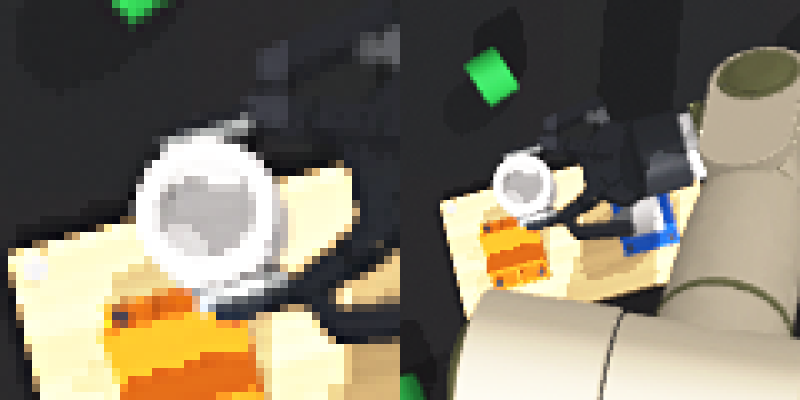

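The bore is up (shadowed interior at (205,215)), the orange cradle is empty, and the blue cradle's cap is in place at (650,215). The arm is still and the tool is level. Handing in.

```bash
python3 -c "
from rig import order; print(order.finish_job())"
```

```text
the job is handed in; nothing more can be done
None
```

I lifted the cap out of the orange cradle and turned it so its bore faces straight up. It is held still in the gripper, and its centre was about 299 mm above the bench at the last reading.

- **Which end is bored:** I found this by sight, not by feel. I rolled the cap half a turn and compared both ends from the top camera. One end was deep and shadowed (the bore). The other was evenly lit to the rim (the recess). I then rolled it back so the bore is up.
- **Last checks:** at about 11.7 s, the tool axis was vertical to within 0.1°. The jaw opening held at 0.64, about 54 mm by my scaling, against the cap's 56 mm. The force reading was about 2 N, roughly the cap's weight.
- **Blue cradle and bench:** the final view shows the blue cradle's cap still in place. I did not go near the other things on the bench, and the final picture doesn't show most of them.
- **Not checked:** the side camera could not confirm the final pose because the arm blocked its view. I judged the cap's own uprightness from the tool pose and the coarse top view only.

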